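Weigh the lidded pail on the sprung hand scale

ROBOT

A 7-joint arm with a two-finger parallel gripper is mounted at the origin on the work surface. World frame = base frame: x ahead of the robot, y to its left, z up, the work surface at z = 0. Lengths are in m, angles in rad, forces in N, time in s.
With the tool pointing down it reaches from about 0.4 to 0.85 m from the base axis. Payload 10.4 kg.
Tool frame: the origin (TCP) lies between the finger pads; the fingertips stand tip_extent ahead of it and the grasp point (between the pads) lies 2 mm behind it (tip_extent is the distance from the TCP to the fingertips, in m); z points along the fingers, y is the direction in which the jaws open and shut (so a half turn about z gives the same grasp; the last joint's range is limited). The gripper opens to 87 mm and grips with 3 to 60 N. Pads are 19 mm wide; open, the fingers measure 117 mm over their backs; the gripper's body (75 mm by 190 mm) begins 51 mm behind the grasp point.
Start: joints at [1.195, 0.332, -0.065, 1.46, 0.022, 1.35, -0.088], TCP at [0.216, -0.587, 0.24] pointing down, gripper open.
Joint ranges: [-2.6, 2.6], [-0.5, 2.12], [-1.47, 1.34], [0.16, 2.42], [-1.27, 4.41], [0.06, 2.06], [-2.6, 2.6]. Speed limits (rad/s): [2.22, 2.22, 2.79, 2.79, 3.14, 3.14, 3.14].

INTERFACE

Orientations are given as a unit quaternion [x, y, z, w].
In Python, from bench import read_state, camera, camera_params, close_job, tip_extent gives the robot as it stands. The module is installed in compiled form; this text tells all that it offers.
- The arm moves only by the tool send_rows, never from a script. Its argument "steps" is a list of rows, each a list of 7 numbers: the turn, a rotation vector about the tool's x, y, z in degrees, then the shift along the tool's x, y, z in m, then the gripper's target within -1 to 1 (shut at 1, half-way at 0, fully open at -1). In form: [[ax, ay, az, x, y, z, jaw], ...]. A call has exactly 10 rows; each row shifts and turns the pose as measured when the row begins, along the tool's axes as they then stand; what a row does not reach is not made up. A row lasts 1/10 s, in which the tool goes at most 50 mm and 8.59 degrees, less where a joint would pass 70% of its speed; a pose out of reach is approached as far as the arm can. A call with a gripper value outside its range is refused whole. The fingers move at their own pace and stop on an object; "force" is the grip in N (left out, the last holds). Time passes only in rows, so rows that do not move let the fingers close, or fill a call up. It gives the time, the measured TCP pose, the force and the opening at its end, in the units of the state.
- read_state(): the state, without advancing time (a new reading comes with each control period).
- camera(name): name is "side" or "top" or "wrist"; returns (picture, depth): 420x560x3 uint8, blue, green, red; 420x560 float32, m along the optical axis (not along the pixel's ray), 0 where there is no reading.
- camera_params(name): a dict with "camera_matrix" (3x3 intrinsics, pixels), "world_from_camera" (4x4, takes a point from camera to world coordinates). Camera axes: x right, y down, z forward; pixel columns grow to the right and rows downward; lengths in m; the calibration is good to about 2 mm. A picture is of the moment at which its call begins: read the wrist's pose just before it. camera_params takes no time and is no camera call; for the wrist camera it gives the pose at the moment of the call.
- close_job(): hands the job in, once; it reports no verdict.
The state is a dict: "time": time; "joint_positions": joint angles; "joint_vel": joint speeds; "joint_torque": joint torques, N m; "ee_pos": TCP position; "eef_rot": TCP orientation; "ft_force": force on the tool from outside, world axes, zero at the start; "torque": the same for the moment, N m; "width": finger opening in m.
Only numpy, scipy, OpenCV 4.12 (cv2) and the standard library are available. Lean on these libraries where they do the work, as an engineer would, in place of code of your own. Each camera call takes 0.05 s, during which the arm holds its last target.

TASK

Weigh the black lidded pail: take the blue hand scale from its forked stand by its yellow grip, catch the pail's yellow bail with the scale's hook, and lift until the pail hangs just clear of the table (by about 5 to 30 mm, never above 45 mm) and hold it still there for about two seconds so that the weight can be read. Then set the pail down gently, upright, back where it stood, unhook it and hang the scale back in its stand. Do not touch the pail or its bail with the gripper, and leave the cup, jar and bowl alone.

Things in the scene. Friction and masses are not known exactly. Their poses are not given: they have to be found in the camera images.
- table: The fixed wooden work table; its top is the plane z = 0.
- scale: Loose sprung hand scale, 0.2 kg, hung upright in its stand. Origin: middle of its yellow grip block, 24 mm along x, 46 along y, 40 high; grip its x faces. Below: steel shoulder plate 22 x 80 (y) x 8 mm, its underside 28 mm below the origin; blue case 24 x 40 (y) x 64 mm, its underside 92 mm below the origin; under that a J hook in the x-z plane, tip and mouth on the -x side. z up.
- spring_hook (a joint): How far the hook is pulled down out of the case against the spring, m: 0 unloaded, 0.055 at the stop. Spring 180 N/m with a preload of about 0.25 N: about 5 mm for every 100 g hung on it.
- hook_bend (a point): Mid-wire at the bottom of the hook's bend, 152 mm below the scale's origin unloaded (lower by spring_hook). Wire 5.6 mm thick, bend 20 mm wide inside. Shank at x = +13 mm (scale frame) up to 38 mm above this point; tip at x = -15 mm, its top 23 mm above it; case underside 60 mm above it. A bar enters over the tip from the -x side and hangs with its middle 7 mm above this point.
- pail: Loose lidded pail, 98 mm across the lid, 64 mm high, black with a grey lid; weight unknown, about 0.3 to 0.8 kg. Origin: centre of its underside. z up; the bail's hinge line runs along y.
- bail_bar (a point): Middle of the straight top bar of the pail's yellow bail; bar 8 mm thick, 48 mm long, along the pail's y. The bail swings about a line along the pail's y, 58 mm above the pail's origin, and the bar lies 60 mm from that line: 118 mm above the table when upright. The bail's legs are 102 mm apart. Its hinge is a little stiff: it stays as it is left.
- bail (a joint): Lean of the bail, rad: 0 upright, positive leaning towards the pail's +x; starts between -0.35 and 0.35. It pulls upright as the pail is lifted.
- seat (a point): Point fixed to the stand: where the scale's origin (grip middle) lies when it hangs in the stand, 175 mm above the table. Axes as the scale's when hung.
- bracket: Fixed dark steel forked stand, open to its -x. Origin on the table below the seat. Two prongs 10 mm wide along x at y = +-31 mm (52 mm free between) from the post (x = +74 to +90 mm) to x = -25; tops 147 mm high carry the shoulder plate; end lips 5 mm higher at x = -20 to -25. To take: lift over 5 mm, move out along -x. Foot 10 mm thick, x = -20 to +100. Nothing above 152 mm.
- cup: Bystander: loose terracotta cup, 72 mm across, 75 mm high; origin at the centre of its underside.
- glaze_jar: Bystander: loose blue jar, 60 mm across, 85 mm high; origin at the centre of its underside.
- bowl: Bystander: loose white bowl, 90 mm across, 45 mm high; origin at the centre of its underside.
Not all that is in view belongs to the job. There is more than one size of the scale; the job needs the middle-sized. Leave any red look-alike of the bracket alone.

How it is judged:
By the outcome, as a careful person would: the job done as asked, in the order asked, and still so for the second after the job is handed in, with the robot touching nothing.
It also fails if it takes over 72 s, if anything falls off the work surface, if the arm or the gripper's body presses on something with over 40 N, if the wrist force passes 120 N, or if a joint passes its speed limit or range.

## Working session

There is one attempt and no reset: what is moved stays moved. The work goes in short steps, Python scripts to look and compute and a tool call to move; the robot and the scene stay as the last step left them, time stands still between calls to the robot, and variables do not carry over. Pictures are saved under pics/ and viewed, and the job is handed in when it is done.

Besides the shell and the picture viewer there is one more tool, called after "Call:" as name([rows], argument=value, ...), one row to a line, values as JSON. send_rows: Moves the arm, as the interface text tells. Its arguments: {"type":"object","properties":{"steps":{"type":"array"},"force":{"type":"number"}},"required":["steps"]}

```bash
mkdir -p pics
cat > h.py <<'E'
import numpy as np,cv2
from bench import *
def snap(n,f):
    P=camera_params(n); im,d=camera(n); cv2.imwrite(f'pics/{f}.png',im); np.savez(f'pics/{f}.npz',d=d,K=P['camera_matrix'],T=P['world_from_camera']); return im,d,P
def w(f,u,v,z=None,r=0):
    a=np.load(f'pics/{f}.npz');K,T,d=a['K'],a['T'],a['d']
    ray=np.linalg.inv(K)@[u,v,1]
    if z is None:
        return (T@np.r_[ray*d[v,u],1])[:3]
    R=T[:3,:3]@ray; return T[:3,3]+R*(z-T[2,3])/R[2]
def px(f,p):
    a=np.load(f'pics/{f}.npz'); c=np.linalg.inv(a['T'])@np.r_[p,1]; q=a['K']@c[:3]; return q[:2]/q[2]
E
python3 - <<'E'
from h import *
np.set_printoptions(precision=4,suppress=True)
print(read_state(),tip_extent)
for n in('side','top','wrist'):
    P=snap(n,n+'0')[2];print(n,P)
E
```

```text
{'time': 0.0, 'joint_positions': array([ 1.1954,  0.3329, -0.0647,  1.4609,  0.0216,  1.3499, -0.0885]), 'joint_vel': array([-0.0019,  0.0011,  0.0006,  0.0017,  0.0015,  0.0008, -0.    ]), 'joint_torque': array([ -0.0015, -62.3261,   0.0239, -38.9899,  -0.0614,   0.0397,
         0.0002]), 'ee_pos': array([ 0.2158, -0.5862,  0.2387]), 'eef_rot': array([ 0.9845,  0.1755, -0.0002, -0.0007]), 'ft_force': array([-0.1345, -0.0128, -0.2843]), 'torque': array([ 0.064 , -0.028 ,  0.0144]), 'width': 0.08720926366252191} 0.017
side {'camera_matrix': array([[391.214 ,   0.    , 280.2061],
       [  0.    , 391.214 , 207.0637],
       [  0.    ,   0.    ,   1.    ]]), 'world_from_camera': array([[ 0.9086, -0.3323,  0.253 ,  0.3538],
       [-0.4175, -0.7011,  0.5781, -0.4757],
       [-0.0147, -0.6308, -0.7758,  0.7085],
       [ 0.    ,  0.    ,  0.    ,  1.    ]])}
top {'camera_matrix': array([[448.5452,   0.    , 279.3157],
       [  0.    , 448.5452, 215.5086],
       [  0.    ,   0.    ,   1.    ]]), 'world_from_camera': array([[-0.0208, -0.9834,  0.1801,  0.3805],
       [-0.9998,  0.02  , -0.0061, -0.036 ],
       [ 0.0024, -0.1802, -0.9836,  1.0771],
       [ 0.    ,  0.    ,  0.    ,  1.    ]])}
wrist {'camera_matrix': array([[303.6687,   0.    , 277.2445],
       [  0.    , 303.6687, 211.2185],
       [  0.    ,   0.    ,   1.    ]]), 'world_from_camera': array([[ 0.3465, -0.9096, -0.2294,  0.2795],
       [-0.9381, -0.3363, -0.0836, -0.5628],
       [-0.0011,  0.2441, -0.9697,  0.3834],
       [ 0.    ,  0.    ,  0.    ,  1.    ]])}
```

View pics/side0.png

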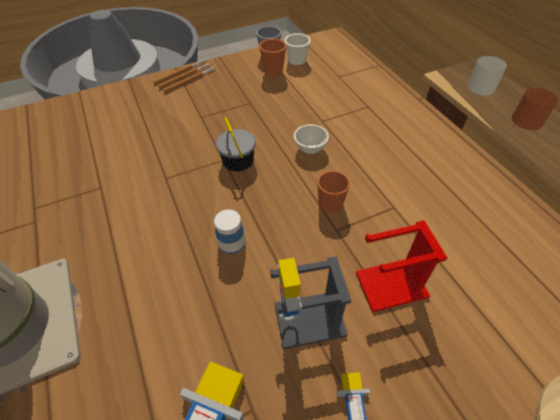

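View pics/top0.png

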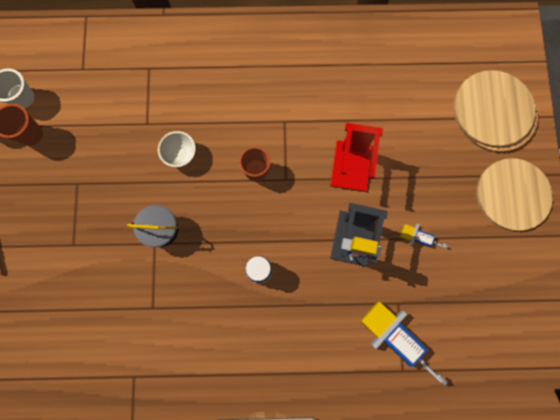

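Run:
```python
from h import *
a=cv2.imread('pics/top0.png');b=cv2.imread('pics/side0.png')
R=lambda i:cv2.resize(i,None,fx=7,fy=7,interpolation=cv2.INTER_CUBIC)
cv2.imwrite('pics/c1.png',R(a[200:280,320:430])); cv2.imwrite('pics/c2.png',R(a[190:260,110:220])); cv2.imwrite('pics/c3.png',cv2.resize(b[250:350,260:360],None,fx=6,fy=6,interpolation=cv2.INTER_CUBIC));cv2.imwrite('pics/c4.png',R(b[110:180,200:280]))
```

```text
(no output)
```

View pics/c1.png

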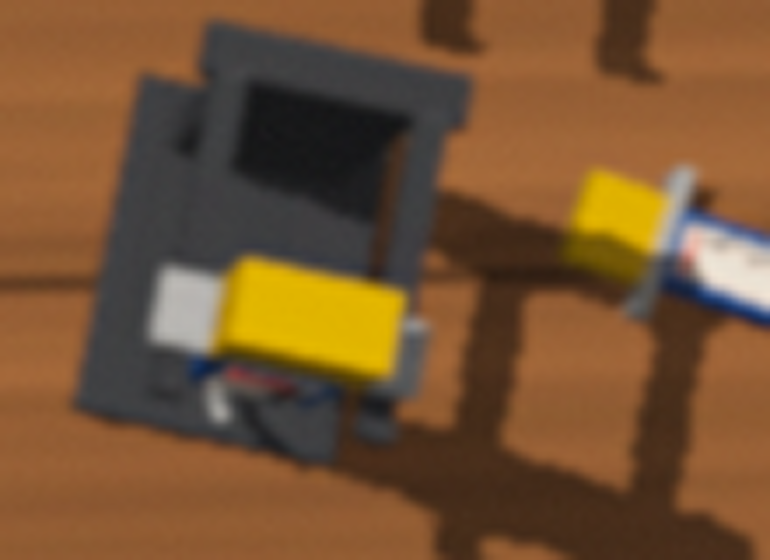

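View pics/c2.png

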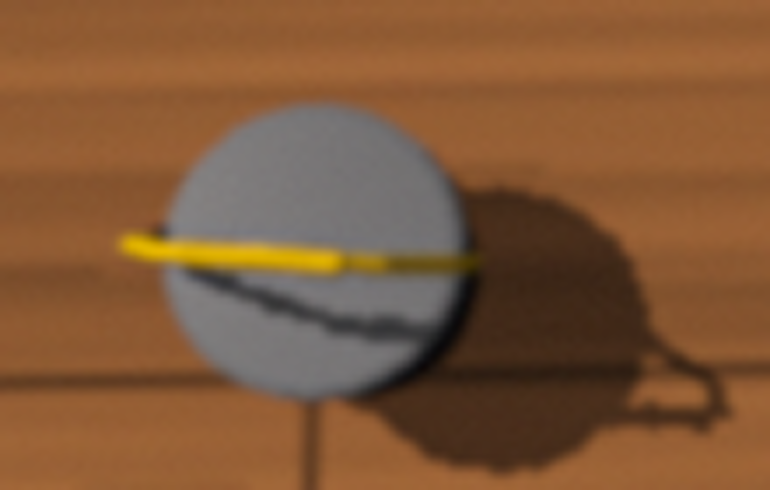

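View pics/c3.png

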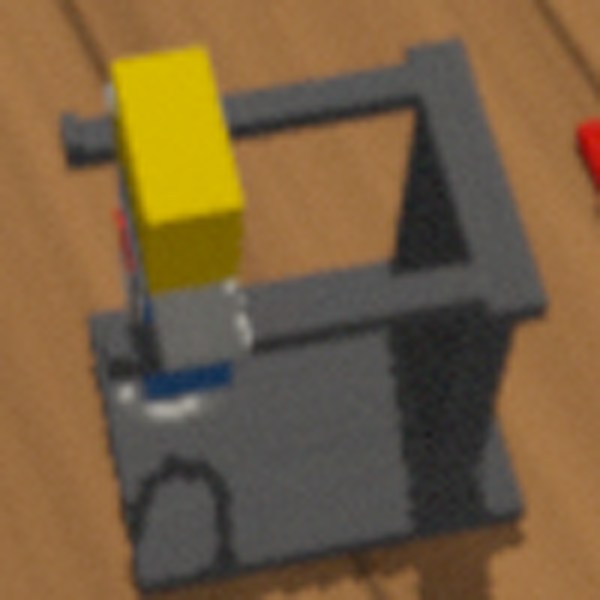

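View pics/c4.png

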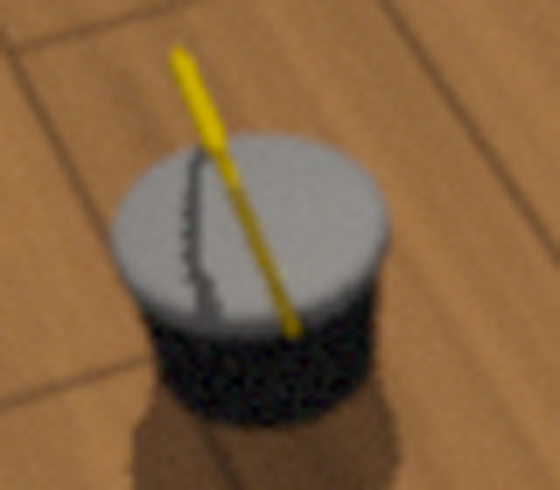

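```bash
cat >> h.py <<'E'
def cloud(f):
    a=np.load(f'pics/{f}.npz');K,T,d=a['K'],a['T'],a['d']
    v,u=np.indices(d.shape); r=np.stack([(u-K[0,2])/K[0,0]*d,(v-K[1,2])/K[1,1]*d,d,np.ones_like(d)],-1)
    return (r@T.T)[...,:3], d>0
def ymask(f):
    h=cv2.cvtColor(cv2.imread(f'pics/{f}.png'),cv2.COLOR_BGR2HSV); return (h[...,0]>20)&(h[...,0]<35)&(h[...,1]>170)&(h[...,2]>60)
E
python3 - <<'E'
from h import *
np.set_printoptions(precision=4,suppress=True)
for f in('top0','side0'):
    X,ok=cloud(f); m=ymask(f)&ok
    n,l,s,c=cv2.connectedComponentsWithStats(m.astype('u1'))
    for i in range(1,n):
        if s[i,4]<15: continue
        p=X[l==i]; print(f,s[i],p.min(0),p.max(0))
        t=p[p[:,2]>p[:,2].max()-.008]
        r=cv2.minAreaRect((t[:,:2]*1000).astype('f4')); print('   top',len(t),t.mean(0),r)
    # lid
    im=cv2.imread(f'pics/{f}.png'); h=cv2.cvtColor(im,cv2.COLOR_BGR2HSV)
    m=ok&(X[...,2]>.055)&(X[...,2]<.070)&(h[...,1]<60)
    n,l,s,c=cv2.connectedComponentsWithStats(m.astype('u1'))
    for i in range(1,n):
        if s[i,4]<300: continue
        p=X[l==i]; print('lid?',f,s[i],p.mean(0),cv2.minEnclosingCircle((p[:,:2]*1000).astype('f4')))
    print('table z',X[ok][:,2].shape,np.median(X[...,2][200:230,220:240]))
E
```

```text
top0 [128 224  50   5 116] [0.5337 0.1906 0.0645] [0.553  0.2936 0.1237]
   top 76 [0.538  0.2464 0.1193] ((538.1736450195312, 247.20913696289062), (61.192325592041016, 6.048315525054932), 85.45783233642578)
top0 [400 225  15  15 158] [ 0.5112 -0.365   0.0011] [ 0.547  -0.3315  0.0217]
   top 117 [ 0.5296 -0.3489  0.016 ] ((529.6795654296875, -348.67315673828125), (25.468990325927734, 31.668140411376953), 67.79058074951172)
top0 [351 237  27  18 356] [ 0.4632 -0.268   0.    ] [ 0.5196 -0.1851  0.1997]
   top 272 [ 0.4798 -0.2093  0.1942] ((479.66082763671875, -209.80690002441406), (46.14698028564453, 24.272663116455078), 75.6240005493164)
top0 [361 302  35  35 689] [ 0.2902 -0.3096 -0.0026] [ 0.3659 -0.2253  0.0371]
   top 553 [ 0.3275 -0.2639  0.0319] ((327.87261962890625, -263.5968017578125), (51.81368637084961, 60.64776611328125), 44.0002555847168)
lid? top0 [134 205  43  21 652] [0.5702 0.2416 0.0629] ((556.5015258789062, 243.28683471679688), 48.50035858154297)
lid? top0 [134 228  42  19 564] [0.5241 0.2442 0.0625] ((537.4909057617188, 244.23709106445312), 46.87590026855469)
tabl
[... 476 characters left out ...]
95  361   49   47 1393] [ 0.2867 -0.305  -0.0041] [ 0.3691 -0.214   0.0356]
   top 1239 [ 0.3294 -0.2669  0.0313] ((329.5289611816406, -265.9500732421875), (51.83935546875, 61.255409240722656), 44.46128845214844)
side0 [340 372  23  18 338] [ 0.5128 -0.3669 -0.003 ] [ 0.5543 -0.3302  0.0187]
   top 299 [ 0.5311 -0.351   0.0154] ((531.1791381835938, -350.9141540527344), (25.692228317260742, 31.142066955566406), 69.02680969238281)
lid? side0 [233 130  22  26 372] [0.5727 0.2346 0.0629] ((561.2400512695312, 237.68716430664062), 46.44643783569336)
lid? side0 [216 132  24  27 406] [0.5272 0.2378 0.0623] ((540.3466796875, 241.914794921875), 47.470359802246094)
table z (234291,) 0.08299665706400072
```

```bash
cat >> h.py <<'E'
from scipy.spatial.transform import Rotation as Ro
def go(p,syaw):
    "needed tool-frame shift and turn to bring TCP to p with scale yaw syaw(deg) (tool y along scale x)"
    s=read_state(); R=Ro.from_quat(s['eef_rot']); a=np.radians(syaw)
    y=np.array([np.cos(a),np.sin(a),0]); z=np.array([0,0,-1.]); x=np.cross(y,z)
    T=Ro.from_matrix(np.stack([x,y,z],1)); 
    d=R.inv().apply(np.array(p)-s['ee_pos']); r=(R.inv()*T).as_rotvec(degrees=True)
    print('t',s['time'],'pos',s['ee_pos'].round(4),'F',s['ft_force'].round(2),'w',round(s['width'],4)); 
    dT=T.inv().apply(np.array(p)-s['ee_pos'])
    print('shift',d.round(4),'turn',r.round(2),'shift after turn',dT.round(4))
E
python3 -c "
from h import *
go([.48,-.211,.27],-14)"
```

```text
t 0.15 pos [ 0.2159 -0.5863  0.2389] F [-0.34 -0.4  -0.61] w 0.0869
shift [ 0.3775 -0.2609 -0.0308] turn [-6.000e-02 -3.000e-02 -5.579e+01] shift after turn [ 0.428   0.1655 -0.0311]
```

Call:
send_rows([
  [0,0,-8,0,0,-0.006,-1],
  [0,0,-8,0,0,-0.006,-1],
  [0,0,-8,0,0,-0.006,-1],
  [0,0,-8,0,0,-0.006,-1],
  [0,0,-8,0,0,-0.006,-1],
  [0,0,-8,0,0,0,-1],
  [0,0,-8,0,0,0,-1],
  [0,0,0,0.043,0.0165,0,-1],
  [0,0,0,0.043,0.0165,0,-1],
  [0,0,0,0.043,0.0165,0,-1],
], force=40)

```text
time: 1.15
ee_pos: [0.2859, -0.4702, 0.2653]
eef_rot: [0.777, 0.63, -0.0, -0.005]
ft_force: [0.7, -0.3, -0.2]
width: 0.0867
```

```bash
python3 -c "
from h import *
go([.48,-.211,.27],-14)"
```

```text
t 1.15 pos [ 0.2859 -0.4702  0.2653] F [ 0.73 -0.28 -0.2 ] w 0.0867
shift [ 0.2937  0.1362 -0.0041] turn [-0.41 -0.31  2.06] shift after turn [ 0.2984  0.1257 -0.0047]
```

Call:
send_rows([
  [0,0,1,0.042,0.0185,0,-1],
  [0,0,1,0.042,0.0185,0,-1],
  [0,0,0,0.042,0.018,0,-1],
  [0,0,0,0.042,0.018,0,-1],
  [0,0,0,0.042,0.018,0,-1],
  [0,0,0,0.042,0.018,0,-1],
  [0,0,0,0.042,0.016,0,-1],
  [0,0,0,0,0,0,-1],
  [0,0,0,0,0,0,-1],
  [0,0,0,0,0,0,-1],
])

```text
time: 2.15
ee_pos: [0.4838, -0.1951, 0.2649]
eef_rot: [0.785, 0.619, -0.0, -0.005]
ft_force: [-0.1, 0.4, 0.8]
width: 0.0873
```

```bash
python3 -c "
from h import *
go([.48,-.211,.27],-14)
snap('wrist','w1')
np.set_printoptions(precision=4,suppress=True)
X,ok=cloud('w1'); m=ymask('w1')&ok
n,l,s,c=cv2.connectedComponentsWithStats(m.astype('u1'))
for i in range(1,n):
        if s[i,4]<50: continue
        p=X[l==i]; print(s[i],p.min(0),p.max(0))
        t=p[p[:,2]>p[:,2].max()-.006]
        r=cv2.minAreaRect((t[:,:2]*1000).astype('f4')); print('   top',len(t),t.mean(0),r)
"
```

```text
t 2.15 pos [ 0.4838 -0.1951  0.2649] F [-0.08  0.41  0.77] w 0.0873
shift [-0.0163 -0.     -0.0052] turn [-0.48 -0.35  0.47] shift after turn [-0.0163  0.0002 -0.0051]
[ 263  207   32   51 1596] [ 0.4571 -0.2236 -0.0004] [ 0.4988 -0.1847  0.1964]
   top 1275 [ 0.4838 -0.202   0.1943] ((483.71514892578125, -202.39138793945312), (31.021860122680664, 23.57729721069336), 76.38533020019531)
[158 234  25  24 231] [ 0.2961 -0.2493 -0.0014] [ 0.3359 -0.2254  0.0337]
   top 147 [ 0.3232 -0.2362  0.0312] ((320.0940246582031, -236.96368408203125), (29.757631301879883, 12.027389526367188), 30.887983322143555)
[201 249  11   9  72] [ 0.3568 -0.2679  0.0002] [ 0.4437 -0.1814  0.2485]
   top 5 [ 0.4432 -0.1828  0.2479] ((443.1465148925781, -183.02816772460938), (3.4612338542938232, 0.17158101499080658), 74.92292785644531)
[323 287  24   9 153] [ 0.5066 -0.3657  0.0032] [ 0.545  -0.1737  0.3344]
   top 14 [ 0.5083 -0.1742  0.3331] ((508.303955078125, -174.057373046875), (1.1733250617980957, 3.2676103115081787), 72.99244689941406)
```

View pics/w1.png

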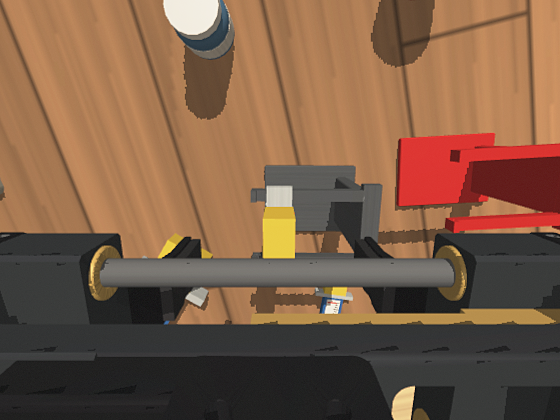

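```bash
python3 -c "
from h import *
go([.481,-.2107,.173],-14)"
```

```text
t 2.2 pos [ 0.4835 -0.1957  0.2649] F [ 0.59 -0.01  1.39] w 0.0871
shift [-0.0157  0.0018  0.0918] turn [-0.48 -0.34  0.41] shift after turn [-0.0151  0.0012  0.0919]
```

Call:
send_rows([
  [-0.48,-0.35,0.4,-0.0158,0.001,0,-1],
  [0,0,0,0,0,0.016,-1],
  [0,0,0,0,0,0.016,-1],
  [0,0,0,0,0,0.016,-1],
  [0,0,0,0,0,0.016,-1],
  [0,0,0,0,0,0.01,-1],
  [0,0,0,0,0,0.006,-1],
  [0,0,0,0,0,0,-1],
  [0,0,0,0,0,0,-1],
  [0,0,0,0,0,0,-1],
])

```text
time: 3.2
ee_pos: [0.4749, -0.2297, 0.1832]
eef_rot: [0.795, 0.607, -0.002, 0.004]
ft_force: [-0.5, 0.5, 0.0]
width: 0.0871
```

```bash
python3 -c "
from h import *
go([.481,-.2107,.173],-14)"
```

```text
t 3.2 pos [ 0.4749 -0.2297  0.1832] F [-0.55  0.49  0.02] w 0.0871
shift [0.02   0.0009 0.01  ] turn [ 0.25  0.44 -1.27] shift after turn [0.0199 0.0013 0.0102]
```

Call:
send_rows([
  [0,0,-0.2,0.003,0,0,-1],
  [0.05,0.1,-0.2,0.003,0.0003,0.001,-1],
  [0.05,0.1,-0.2,0.003,0.0003,0.002,-1],
  [0.05,0.1,-0.2,0.003,0.0003,0.002,-1],
  [0.05,0.05,-0.2,0.003,0,0.002,-1],
  [0,0,-0.1,0.002,0,0.001,-1],
  [0,0,0,0.001,0,0,-1],
  [0,0,0,0,0,0,-1],
  [0,0,0,0,0,0,-1],
  [0,0,0,0,0,0,-1],
])

```text
time: 4.2
ee_pos: [0.4819, -0.2105, 0.1758]
eef_rot: [0.788, 0.616, 0.0, 0.002]
ft_force: [0.1, 0.2, -0.7]
width: 0.0871
```

```bash
python3 -c "
from h import *
go([.481,-.2107,.173],-14)"
```

```text
t 4.2 pos [ 0.4819 -0.2105  0.1758] F [ 0.11  0.16 -0.68] w 0.0871
shift [-0.0004 -0.0008  0.0028] turn [0.16 0.09 0.02] shift after turn [-0.0004 -0.0008  0.0028]
```

Call:
send_rows([
  [0.1,0.05,0,0,-0.0004,0.001,-1],
  [0.05,0,0,0,-0.0004,0.001,-1],
  [0,0,0,0,0,0.0005,1],
  [0,0,0,0,0,0,1],
  [0,0,0,0,0,0,1],
  [0,0,0,0,0,0,1],
  [0,0,0,0,0,0,1],
  [0,0,0,0,0,0,1],
  [0,0,0,0,0,0,1],
  [0,0,0,0,0,0,1],
], force=40)

```text
time: 5.2
ee_pos: [0.4809, -0.2107, 0.1732]
eef_rot: [0.788, 0.616, -0.0, 0.0]
ft_force: [-0.2, 0.7, 0.1]
width: 0.0307
```

```bash
python3 -c "
from h import *
go([.481,-.2107,.173],-14);print(read_state()['torque'])
im,_,_=snap('side','s1');cv2.imwrite('pics/s1c.png',cv2.resize(im[190:370,210:390],None,fx=3.3,fy=3.3))"
```

```text
t 5.2 pos [ 0.4809 -0.2107  0.1732] F [-0.22  0.72  0.11] w 0.0307
shift [0.     0.0001 0.0002] turn [ 0.01  0.04 -0.02] shift after turn [0.     0.0001 0.0002]
[-0.0157399  -0.06739788  0.01330676]
```

View pics/s1c.png

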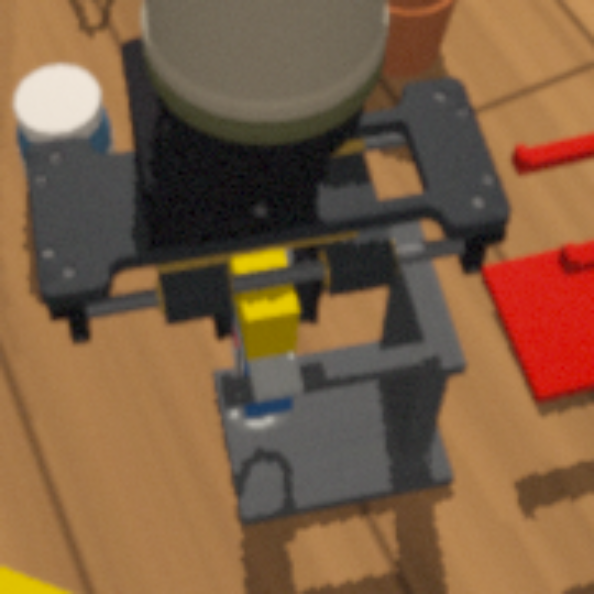

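Call:
send_rows([
  [0,0,0,0,0,0,1],
  [0,0,0,0,0,0,1],
  [0,0,0,0,0,0,1],
  [0,0,0,0,0,0,1],
  [0,0,0,0,0,-0.001,1],
  [0,0,0,0,0,-0.002,1],
  [0,0,0,0,0,-0.004,1],
  [0,0,0,0,0,-0.004,1],
  [0,0,0,0,0,-0.003,1],
  [0,0,0,0,0,-0.001,1],
])

```text
time: 6.25
ee_pos: [0.4803, -0.2104, 0.1887]
eef_rot: [0.788, 0.616, -0.001, -0.001]
ft_force: [-0.4, -0.1, -1.8]
width: 0.0237
```

```bash
python3 -c "
from h import *
go([.481,-.2107,.173],-14);print(read_state()['torque'])
im,_,_=snap('side','s2');cv2.imwrite('pics/s2c.png',cv2.resize(im[190:370,210:390],None,fx=3.3,fy=3.3))"
```

```text
t 6.25 pos [ 0.4803 -0.2104  0.1887] F [-0.45 -0.07 -1.84] w 0.0237
shift [-0.0001  0.0007  0.0157] turn [-0.09  0.02 -0.01] shift after turn [-0.0001  0.0007  0.0157]
[ 0.00282057 -0.1167306   0.04292172]
```

View pics/s2c.png

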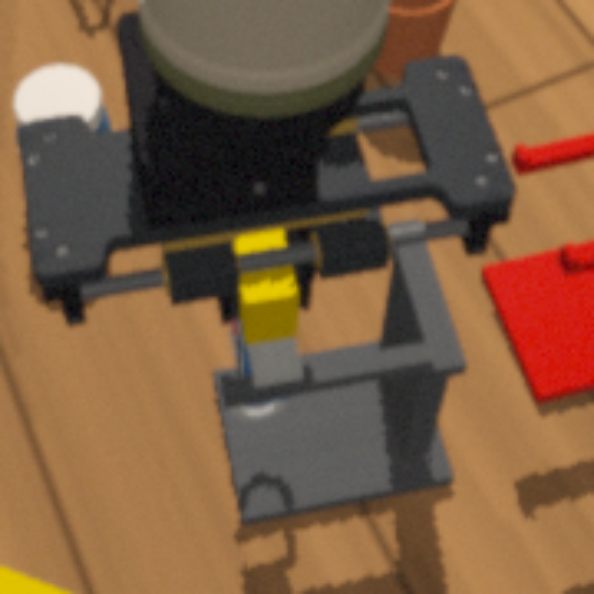

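Call:
send_rows([
  [0,0,0,0,-0.004,0,1],
  [0,0,0,0,-0.008,0,1],
  [0,0,0,0,-0.012,0,1],
  [0,0,0,0,-0.014,0,1],
  [0,0,0,0,-0.014,0,1],
  [0,0,0,0,-0.012,-0.004,1],
  [0,0,0,0,-0.008,-0.012,1],
  [0,0,0,0,-0.004,-0.02,1],
  [0,0,0,0,0,-0.026,1],
  [0,0,0,0,0,-0.02,1],
])

```text
time: 7.3
ee_pos: [0.3942, -0.1884, 0.2691]
eef_rot: [0.788, 0.615, -0.003, -0.004]
ft_force: [0.1, 0.6, -1.7]
width: 0.0235
```

```bash
python3 -c "
from h import *
go([.62,.10,.30],-5)
snap('wrist','w3')"
```

```text
t 7.3 pos [ 0.3942 -0.1884  0.2691] F [ 0.07  0.6  -1.74] w 0.0235
shift [ 0.3346  0.1486 -0.0324] turn [-0.59 -0.05 -9.08] shift after turn [ 0.3069  0.1999 -0.0309]
```

View pics/w3.png

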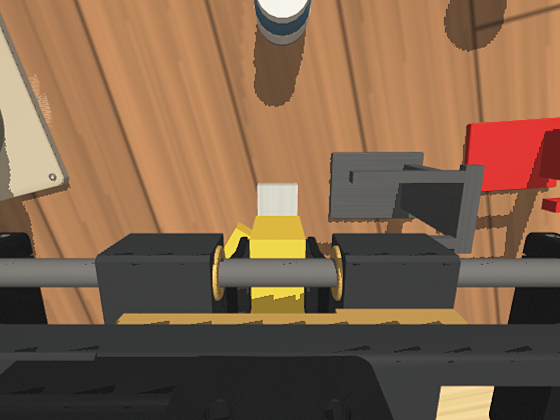

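Call:
send_rows([
  [0,0,-1,0.012,0.005,-0.008,1],
  [0,0,-1,0.025,0.011,-0.008,1],
  [0,0,-1,0.034,0.016,-0.006,1],
  [0,0,-1,0.04,0.021,-0.004,1],
  [-0.1,0,-1,0.042,0.025,0,1],
  [-0.1,0,-1,0.042,0.025,0,1],
  [-0.1,0,-1,0.042,0.025,0,1],
  [-0.1,0,-1,0.036,0.022,0,1],
  [-0.1,0,-0.5,0.024,0.014,0,1],
  [0,0,0,0.01,0.005,0,1],
])

```text
time: 8.35
ee_pos: [0.6141, 0.1026, 0.2925]
eef_rot: [0.738, 0.675, -0.0, -0.002]
ft_force: [-0.9, 0.1, -3.0]
width: 0.0237
```

```bash
python3 -c "
from h import *
go([.62,.10,.30],-5)
snap('wrist','w4');snap('top','t4')"
```

```text
t 8.35 pos [0.6141 0.1026 0.2925] F [-0.86  0.06 -2.97] w 0.0237
shift [-0.0021  0.006  -0.0075] turn [-0.17 -0.15 -0.16] shift after turn [-0.0021  0.0061 -0.0075]
```

View pics/w4.png

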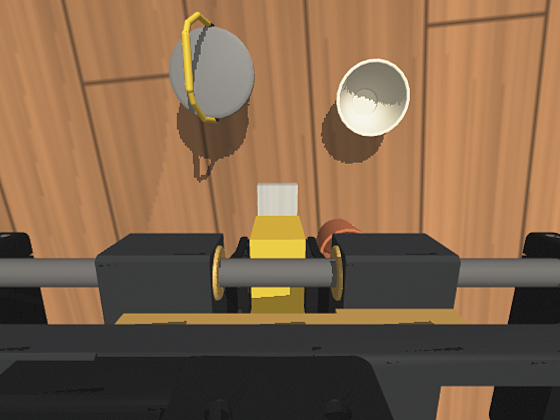

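Run:
```python
from h import *
np.set_printoptions(precision=4,suppress=True)
for f in('w4','t4'):
    X,ok=cloud(f)
    m=ymask(f)&ok&(abs(X[...,0]-.545)<.06)&(abs(X[...,1]-.243)<.065)&(X[...,2]>.05)&(X[...,2]<.14)
    if f=='w4': m[:, :150]=0;m[150:]=0
    p=X[m]; t=p[p[:,2]>.108]; print(f,len(p),'bar',len(t),t.mean(0),t.min(0),t.max(0))
    d=t[:,:2]-t[:,:2].mean(0); _,_,V=np.linalg.svd(d); print('dir',np.degrees(np.arctan2(*V[0][::-1])), np.ptp(d@V[0]))
    b=p[p[:,2]<.075]; print('hinge pts',b[np.argsort(b[:,1])][[0,1,-2,-1]] if len(b)>3 else b)
    h=cv2.cvtColor(cv2.imread(f'pics/{f}.png'),cv2.COLOR_BGR2HSV)
    L=ok&(h[...,1]<70)&(abs(X[...,2]-.064)<.005)&(abs(X[...,0]-.55)<.07)&(abs(X[...,1]-.243)<.07)
    q=X[L]; print('lid',len(q),q.mean(0),cv2.minEnclosingCircle((q[:,:2]*1000).astype('f4')))
    # bowl, z>.03
    B=ok&(X[...,2]>.03)&(X[...,2]<.06)&(X[...,0]>.62)&(X[...,1]>.12)&(X[...,1]<.3)
    q=X[B];print('bowl',len(q),cv2.minEnclosingCircle((q[:,:2]*1000).astype('f4')))
im=cv2.imread('pics/w4.png')[0:140,140:280];cv2.imwrite('pics/w4c.png',cv2.resize(im,None,fx=4.2,fy=4.2,interpolation=cv2.INTER_CUBIC))
```

```text
w4 794 bar 551 [0.5409 0.2444 0.1179] [0.5351 0.2039 0.108 ] [0.5478 0.2853 0.1218]
dir -94.8028048856388 0.08164711246869091
hinge pts [[0.5472 0.1911 0.0668]
 [0.5486 0.1912 0.0623]
 [0.5551 0.2967 0.0743]
 [0.5556 0.2973 0.0667]]
lid 5448 [0.5552 0.2451 0.0632] ((553.8779296875, 244.6112823486328), 51.43027114868164)
bowl 1647 ((740.856201171875, 202.47030639648438), 44.73392868041992)
t4 87 bar 80 [0.5384 0.2506 0.1188] [0.5336 0.2208 0.1095] [0.5453 0.2838 0.1233]
dir 84.14200564687954 0.06311033449824761
hinge pts [[0.5533 0.293  0.0626]]
lid 697 [0.541  0.2586 0.0627] ((548.5521240234375, 245.970703125), 48.73400115966797)
bowl 0 ((0.0, 0.0), 0.0)
```

View pics/w4c.png

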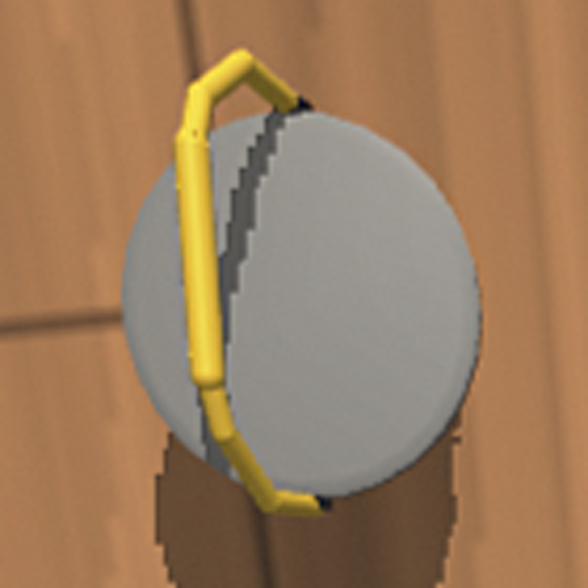

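```bash
python3 -c "
from h import *
go([.615,.238,.229],-4.8)"
```

```text
t 8.45 pos [0.6135 0.1015 0.2927] F [-0.21 -0.03 -2.65] w 0.0233
shift [ 0.136  -0.0107  0.064 ] turn [-0.18 -0.12 -0.39] shift after turn [ 0.1362 -0.01    0.0637]
```

Call:
send_rows([
  [-0.1,-0.1,-0.2,0.008,-0.001,0,1],
  [-0.1,0,-0.2,0.018,-0.002,0,1],
  [0,0,0,0.026,-0.002,0.002,1],
  [0,0,0,0.03,-0.002,0.006,1],
  [0,0,0,0.026,-0.002,0.011,1],
  [0,0,0,0.018,-0.001,0.014,1],
  [0,0,0,0.009,0,0.014,1],
  [0,0,0,0.002,0,0.011,1],
  [0,0,0,0,0,0.005,1],
  [0,0,0,0,0,0.001,1],
])

```text
time: 9.45
ee_pos: [0.6131, 0.2409, 0.2281]
eef_rot: [0.739, 0.674, 0.0, 0.003]
ft_force: [0.2, -0.6, -2.8]
width: 0.0236
```

```bash
python3 -c "
from h import *
go([.615,.238,.229],-4.8)
im,_,_=snap('side','s5');cv2.imwrite('pics/s5c.png',cv2.resize(im[70:200,190:330],None,fx=4.2,fy=4.2))
im,_,_=snap('wrist','w5')"
```

```text
t 9.45 pos [0.6131 0.2409 0.2281] F [ 0.19 -0.59 -2.77] w 0.0236
shift [-0.0027  0.0021 -0.0009] turn [ 0.31  0.22 -0.47] shift after turn [-0.0027  0.0021 -0.0009]
```

View pics/s5c.png

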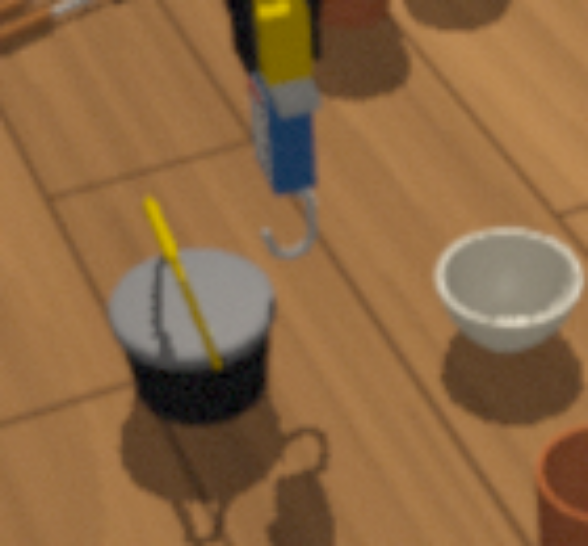

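View pics/w5.png

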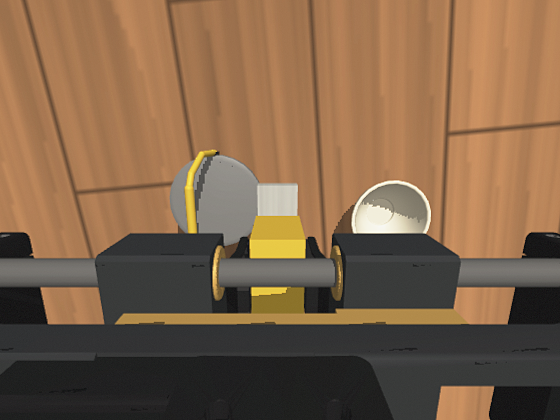

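Run:
```python
from h import *
a=np.radians(-4.4); xs=np.array([np.cos(a),np.sin(a),0])
o=np.array([.6131,.2409,.2281+.0018])
for n,p in dict(bend=o-[0,0,.152],tip=o+xs*-.015-[0,0,.129],caseL=o-xs*.012-[0,0,.092],caseR=o+xs*.012-[0,0,.092]).items():
    q=px('s5',p); print(n,((q-[190,70])*4.2).round(0))
b=np.array([.540,.2445,.117]);y=np.array([-xs[1],xs[0],0])
for s in(-.024,.024): print('bar',((px('s5',b+y*s)-[190,70])*4.2).round(0))
```

```text
bend [287. 252.]
tip [260. 227.]
caseL [260. 173.]
caseR [301. 164.]
bar [172. 257.]
bar [149. 205.]
```

Call:
send_rows([
  [0.1,0.1,-0.2,-0.001,-0.003,0,1],
  [0.1,0.1,-0.2,-0.001,-0.007,-0.0005,1],
  [0.1,0,0,0,-0.01,0,1],
  [0,0,0,0,-0.012,0,1],
  [0,0,0,0,-0.012,0,1],
  [0,0,0,0,-0.011,0,1],
  [0,0,0,0,-0.009,0,1],
  [0,0,0,0,-0.005,0,1],
  [0,0,0,0,-0.002,0,1],
  [0,0,0,0,0,0,1],
])

```text
time: 10.55
ee_pos: [0.5373, 0.2436, 0.2324]
eef_rot: [0.737, 0.675, 0.002, 0.002]
ft_force: [-0.8, -0.1, -2.1]
width: 0.0239
```

```bash
python3 -c "
from h import *
go([.541,.2445,.229],-4.8)
im,_,_=snap('side','s6');cv2.imwrite('pics/s6c.png',cv2.resize(im[70:200,170:310],None,fx=4.2,fy=4.2))"
```

```text
t 10.55 pos [0.5373 0.2436 0.2324] F [-0.81 -0.09 -2.09] w 0.0239
shift [0.0012 0.0036 0.0034] turn [ 0.29 -0.02 -0.24] shift after turn [0.0012 0.0036 0.0034]
```

View pics/s6c.png

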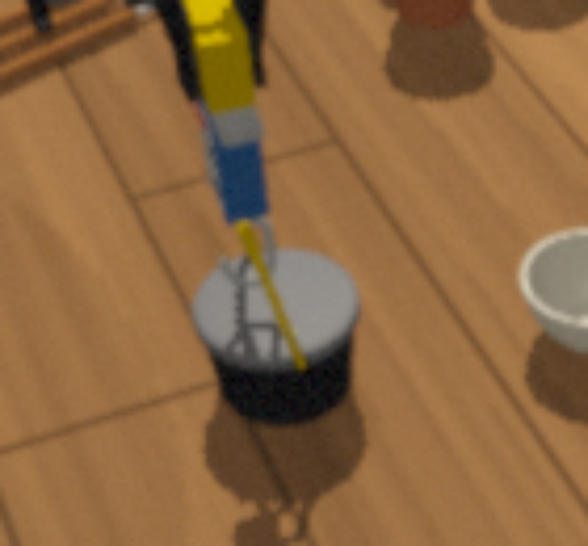

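Call:
send_rows([
  [0.1,0,-0.1,0.0004,0.001,0,1],
  [0.1,0,-0.1,0.0004,0.001,-0.002,1],
  [0.1,0,0,0.0004,0.001,-0.004,1],
  [0,0,0,0,0.0005,-0.005,1],
  [0,0,0,0,0,-0.005,1],
  [0,0,0,0,0,-0.004,1],
  [0,0,0,0,0,-0.002,1],
  [0,0,0,0,0,-0.001,1],
  [0,0,0,0,0,0,1],
  [0,0,0,0,0,0,1],
])

```text
time: 11.6
ee_pos: [0.5427, 0.2443, 0.2574]
eef_rot: [0.737, 0.676, 0.0, -0.001]
ft_force: [-0.4, 0.1, -3.1]
width: 0.0238
```

```bash
python3 -c "
from h import *
go([.5525,.2445,.262],-4.8)
im,_,_=snap('side','s7');cv2.imwrite('pics/s7c.png',cv2.resize(im[70:200,170:310],None,fx=4.2,fy=4.2))"
```

```text
t 11.6 pos [0.5427 0.2443 0.2574] F [-0.36  0.06 -3.14] w 0.0238
shift [ 0.001   0.0098 -0.0046] turn [-0.04 -0.08 -0.1 ] shift after turn [ 0.001   0.0098 -0.0046]
```

View pics/s7c.png

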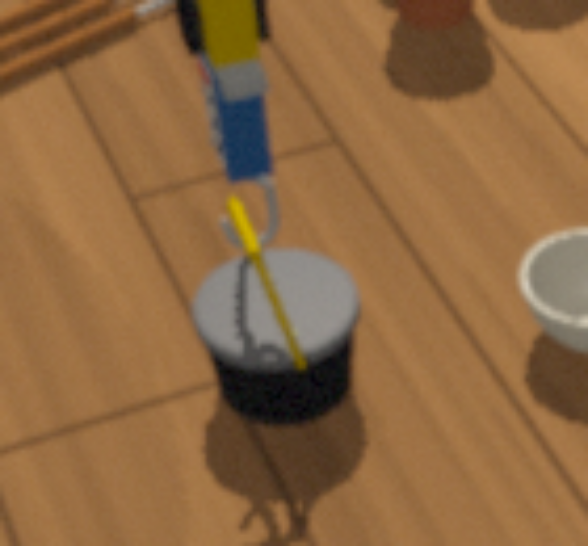

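Call:
send_rows([
  [0,0,0,0,0.0005,-0.001,1],
  [0,0,0,0,0.001,-0.001,1],
  [0,0,0,0,0.0015,-0.001,1],
  [0,0,0,0,0.0015,-0.001,1],
  [0,0,0,0,0.0015,-0.001,1],
  [0,0,0,0,0.0015,-0.001,1],
  [0,0,0,0,0.0015,-0.001,1],
  [0,0,0,0,0.001,-0.001,1],
  [0,0,0,0,0.0005,0,1],
  [0,0,0,0,0,0,1],
])

```text
time: 12.65
ee_pos: [0.5537, 0.2433, 0.265]
eef_rot: [0.737, 0.676, -0.001, -0.001]
ft_force: [-0.5, 1.1, -2.8]
width: 0.024
```

```bash
python3 -c "
from h import *
go([.5525,.2445,.265],-4.8)
im,_,_=snap('side','s8');cv2.imwrite('pics/s8c.png',cv2.resize(im[70:200,170:310],None,fx=4.2,fy=4.2))"
```

```text
t 12.65 pos [0.5537 0.2433 0.265 ] F [-0.5   1.12 -2.78] w 0.024
shift [ 0.0011 -0.0013  0.    ] turn [-0.16 -0.06 -0.09] shift after turn [ 0.0011 -0.0013  0.    ]
```

View pics/s8c.png

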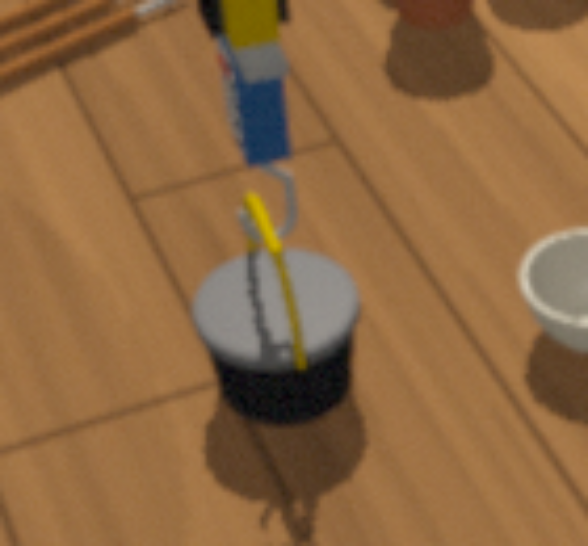

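Call:
send_rows([
  [0,0,0,0,0,-0.0005,1],
  [0,0,0,0.0003,-0.0003,-0.001,1],
  [0,0,0,0.0003,-0.0003,-0.0015,1],
  [0,0,0,0.0003,0,-0.0015,1],
  [0,0,0,0,0,-0.0015,1],
  [0,0,0,0,0,-0.0015,1],
  [0,0,0,0,0,-0.0015,1],
  [0,0,0,0,0,-0.001,1],
  [0,0,0,0,0,-0.0005,1],
  [0,0,0,0,0,0,1],
])

```text
time: 13.7
ee_pos: [0.5532, 0.2436, 0.2759]
eef_rot: [0.737, 0.676, -0.001, -0.001]
ft_force: [0.4, -1.0, -5.1]
width: 0.0237
```

```bash
python3 -c "
from h import *
go([.5525,.2445,.265],-4.8)
im,_,_=snap('side','s9');cv2.imwrite('pics/s9c.png',cv2.resize(im[70:200,170:310],None,fx=4.2,fy=4.2));print(read_state()['ft_force'])"
```

```text
t 13.7 pos [0.5532 0.2436 0.2759] F [ 0.42 -0.97 -5.12] w 0.0237
shift [ 0.0008 -0.0007  0.0109] turn [-0.16  0.01 -0.11] shift after turn [ 0.0008 -0.0007  0.0109]
[ 1.07116396 -1.18350498 -4.98451693]
```

View pics/s9c.png

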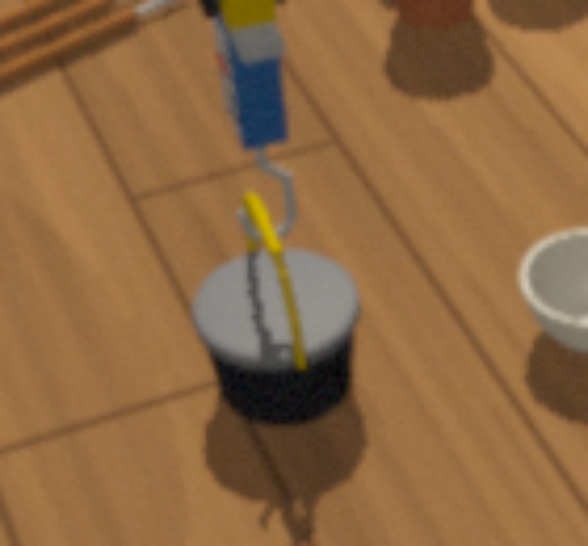

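Call:
send_rows([
  [0,0,0,0,0,-0.0005,1],
  [0,0,0,0.0002,-0.0002,-0.001,1],
  [0,0,0,0.0002,-0.0002,-0.0015,1],
  [0,0,0,0,0,-0.0015,1],
  [0,0,0,0,0,-0.0015,1],
  [0,0,0,0,0,-0.0015,1],
  [0,0,0,0,0,-0.0015,1],
  [0,0,0,0,0,-0.001,1],
  [0,0,0,0,0,-0.0005,1],
  [0,0,0,0,0,0,1],
])

```text
time: 14.75
ee_pos: [0.5526, 0.2437, 0.2864]
eef_rot: [0.737, 0.676, -0.002, -0.001]
ft_force: [-0.0, 0.0, -7.5]
width: 0.0237
```

```bash
python3 -c "
from h import *
go([.5525,.2445,.265],-4.8)
im,_,_=snap('side','s10');cv2.imwrite('pics/s10c.png',cv2.resize(im[70:200,170:310],None,fx=4.2,fy=4.2));print(read_state()['ft_force'])"
```

```text
t 14.75 pos [0.5526 0.2437 0.2864] F [-0.    0.03 -7.52] w 0.0237
shift [ 0.0008 -0.0001  0.0214] turn [-0.22  0.06 -0.12] shift after turn [ 0.0007 -0.0002  0.0214]
[ 0.26635497 -1.22378029 -7.01777034]
```

View pics/s10c.png

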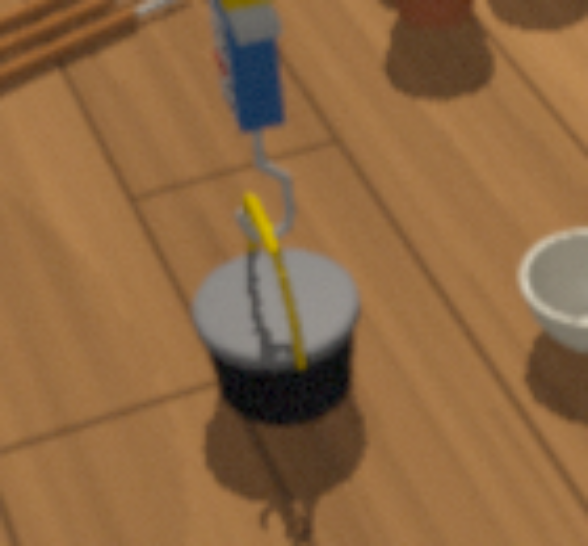

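Pail still on the table; spring out ~25 mm. Continue.

Call:
send_rows([
  [0,0,0,0,0,-0.0005,1],
  [-0.1,0,0,0.0002,0,-0.001,1],
  [-0.1,0,0,0.0002,0,-0.0015,1],
  [0,0,0,0,0,-0.0015,1],
  [0,0,0,0,0,-0.0015,1],
  [0,0,0,0,0,-0.0015,1],
  [0,0,0,0,0,-0.0015,1],
  [0,0,0,0,0,-0.001,1],
  [0,0,0,0,0,-0.0005,1],
  [0,0,0,0,0,0,1],
])

```text
time: 15.8
ee_pos: [0.5521, 0.244, 0.2968]
eef_rot: [0.737, 0.676, -0.001, -0.0]
ft_force: [0.5, 1.0, -8.6]
width: 0.0235
```

```bash
python3 -c "
from h import *
go([.5525,.2445,.265],-4.8)
im,_,_=snap('side','s11');cv2.imwrite('pics/s11c.png',cv2.resize(im[70:200,170:310],None,fx=4.2,fy=4.2));print(read_state()['ft_force'])"
```

```text
t 15.8 pos [0.5521 0.244  0.2968] F [ 0.5   1.04 -8.62] w 0.0235
shift [0.0006 0.0004 0.0318] turn [-0.12  0.11 -0.1 ] shift after turn [0.0006 0.0004 0.0318]
[ 0.03034198 -0.33442939 -9.02024336]
```

View pics/s11c.png

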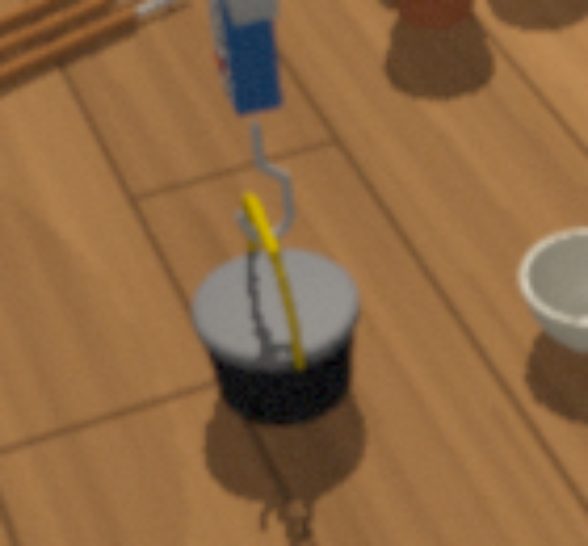

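Call:
send_rows([
  [0,0,0,0,0,-0.0005,1],
  [0,0,0,0.0002,0,-0.001,1],
  [0,0,0,0.0002,0.0002,-0.0015,1],
  [0,0,0,0,0.0002,-0.0015,1],
  [0,0,0,0,0,-0.0015,1],
  [0,0,0,0,0,-0.0015,1],
  [0,0,0,0,0,-0.0015,1],
  [0,0,0,0,0,-0.001,1],
  [0,0,0,0,0,-0.0005,1],
  [0,0,0,0,0,0,1],
])

```text
time: 16.85
ee_pos: [0.5522, 0.2444, 0.3078]
eef_rot: [0.737, 0.676, -0.002, -0.0]
ft_force: [0.3, 0.8, -10.2]
width: 0.0237
```

```bash
python3 -c "
from h import *
go([.5525,.2445,.265],-4.8)
im,_,_=snap('side','s12');cv2.imwrite('pics/s12c.png',cv2.resize(im[70:200,170:310],None,fx=4.2,fy=4.2));print(read_state()['ft_force'])"
```

```text
t 16.85 pos [0.5522 0.2444 0.3078] F [  0.34   0.84 -10.15] w 0.0237
shift [0.0002 0.0004 0.0428] turn [-0.18  0.13 -0.08] shift after turn [0.0001 0.0003 0.0428]
[ 0.21579295  0.34886608 -9.72505799]
```

View pics/s12c.png

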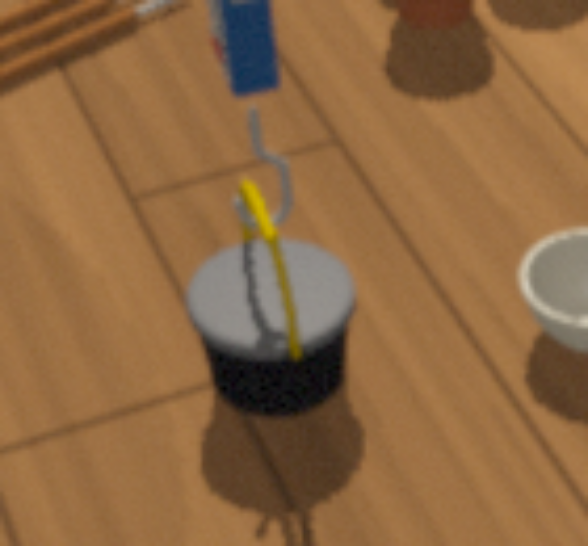

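```bash
cat >> h.py <<'E'
def lid(f,zr=(.05,.12)):
    X,ok=cloud(f); h=cv2.cvtColor(cv2.imread(f'pics/{f}.png'),cv2.COLOR_BGR2HSV)
    m=ok&(h[...,1]<60)&(h[...,2]>90)&(X[...,2]>zr[0])&(X[...,2]<zr[1])&(np.hypot(X[...,0]-.551,X[...,1]-.243)<.065)
    n,l,s,c=cv2.connectedComponentsWithStats(m.astype('u1')); 
    p=X[m]; z=np.median(p[:,2]); p=p[abs(p[:,2]-z)<.006]
    A=np.c_[p[:,:2]-p[:,:2].mean(0),np.ones(len(p))]; k=np.linalg.lstsq(A,p[:,2],rcond=None)[0]
    print(f,'lid n',len(p),'z',z.round(4),'slope',k[:2].round(3),cv2.minEnclosingCircle((p[:,:2]*1000).astype('f4')))
E
python3 -c "
from h import *
for f in ('s5','s9','s11','s12'): lid(f)"
```

```text
s5 lid n 685 z 0.063 slope [ 0.004 -0.004] ((550.3245239257812, 242.28794860839844), 49.76530456542969)
s9 lid n 676 z 0.063 slope [0.003 0.002] ((551.634765625, 242.87149047851562), 49.298095703125)
s11 lid n 679 z 0.0631 slope [-0.    -0.001] ((549.31396484375, 241.77432250976562), 49.7979850769043)
s12 lid n 674 z 0.0715 slope [-0.025  0.008] ((550.6116943359375, 242.4159698486328), 50.0363655090332)
```

Call:
send_rows([
  [0,0,0,0,0,-0.0005,1],
  [-0.1,0.1,0,0,0,-0.001,1],
  [0,0,0,0,0,-0.0015,1],
  [0,0,0,0,0,-0.0015,1],
  [0,0,0,0,0,-0.001,1],
  [0,0,0,0,0,-0.0005,1],
  [0,0,0,0,0,0,1],
  [0,0,0,0,0,0,1],
  [0,0,0,0,0,0,1],
  [0,0,0,0,0,0,1],
])

```text
time: 17.9
ee_pos: [0.5522, 0.2443, 0.3142]
eef_rot: [0.737, 0.676, -0.001, -0.0]
ft_force: [0.1, -0.6, -9.1]
width: 0.0238
```

```bash
python3 -c "
from h import *
go([.5525,.2445,.265],-4.8)
snap('side','s13');lid('s13')"
```

```text
t 17.9 pos [0.5522 0.2443 0.3142] F [ 0.06 -0.65 -9.08] w 0.0238
shift [0.0002 0.0004 0.0492] turn [-0.09  0.03 -0.08] shift after turn [0.0002 0.0003 0.0492]
s13 lid n 686 z 0.0775 slope [-0.034  0.002] ((549.9990234375, 244.74562072753906), 50.550601959228516)
```

Call:
send_rows([
  [0,0,0,0,0,0,1],
  [0,0,0,0,0,0,1],
  [0,0,0,0,0,0,1],
  [0,0,0,0,0,0,1],
  [0,0,0,0,0,0,1],
  [0,0,0,0,0,0,1],
  [0,0,0,0,0,0,1],
  [0,0,0,0,0,0,1],
  [0,0,0,0,0,0,1],
  [0,0,0,0,0,0,1],
])

```text
time: 18.95
ee_pos: [0.5521, 0.2443, 0.3141]
eef_rot: [0.737, 0.676, -0.001, -0.0]
ft_force: [-0.1, 0.2, -9.8]
width: 0.024
```

```bash
python3 -c "
from h import *
go([.5525,.2445,.265],-4.8)
snap('side','s14');lid('s14')"
```

```text
t 18.95 pos [0.5521 0.2443 0.3141] F [-0.12  0.24 -9.76] w 0.024
shift [0.0002 0.0004 0.0491] turn [-0.1   0.03 -0.08] shift after turn [0.0002 0.0003 0.0491]
s14 lid n 681 z 0.0774 slope [-0.029 -0.003] ((549.8359985351562, 244.57168579101562), 50.80477523803711)
```

Call:
send_rows([
  [0,0,0,0,0,0,1],
  [0,0,0,0,0,0,1],
  [0,0,0,0,0,0,1],
  [0,0,0,0,0,0,1],
  [0,0,0,0,0,0,1],
  [0,0,0,0,0,0,1],
  [0,0,0,0,0,0,1],
  [0,0,0,0,0,0,1],
  [0,0,0,0,0,0,1],
  [0,0,0,0,0,0,1],
])

```text
time: 20.0
ee_pos: [0.5521, 0.2443, 0.3141]
eef_rot: [0.737, 0.676, -0.001, -0.0]
ft_force: [0.2, 1.0, -10.2]
width: 0.0236
```

```bash
python3 -c "
from h import *
go([.5525,.2445,.265],-4.8)
im=snap('side','s15')[0];lid('s15');cv2.imwrite('pics/s15c.png',cv2.resize(im[50:200,170:310],None,fx=4,fy=4))"
```

```text
t 20.0 pos [0.5521 0.2443 0.3141] F [  0.21   1.01 -10.15] w 0.0236
shift [0.0002 0.0004 0.0491] turn [-0.1   0.04 -0.08] shift after turn [0.0002 0.0004 0.0491]
s15 lid n 685 z 0.0773 slope [-0.03   0.001] ((550.244873046875, 244.1772918701172), 50.755760192871094)
```

View pics/s15c.png

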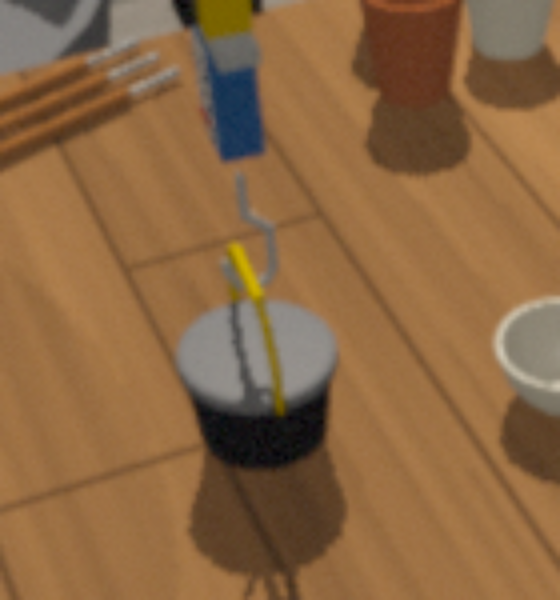

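Call:
send_rows([
  [0,0,0,0,0,0,1],
  [0,0,0,0,0,0,1],
  [0,0,0,0,0,0,1],
  [0,0,0,0,0,0,1],
  [0,0,0,0,0,0.0005,1],
  [0,0,0,0,0,0.001,1],
  [0,0,0,0,0,0.0015,1],
  [0,0,0,0,0,0.0015,1],
  [0,0,0,0,0,0.0015,1],
  [0,0,0,0,0,0.0015,1],
])

```text
time: 21.05
ee_pos: [0.5521, 0.2443, 0.306]
eef_rot: [0.737, 0.676, -0.001, -0.0]
ft_force: [1.0, -0.4, -8.6]
width: 0.0237
```

Call:
send_rows([
  [0,0,0,0,0,0.001,1],
  [0,0,0,0,0,0.001,1],
  [0,0,0,0,0,0.001,1],
  [0,0,0,0,0,0.001,1],
  [0,0,0,0,0,0.001,1],
  [0,0,0,0,0,0.001,1],
  [0,0,0,0,0,0.001,1],
  [0,0,0,0,0,0.001,1],
  [0,0,0,0,0,0.001,1],
  [0,0,0,0,0,0.001,1],
])

```text
time: 22.05
ee_pos: [0.552, 0.2444, 0.2952]
eef_rot: [0.737, 0.676, -0.001, -0.0]
ft_force: [0.1, -0.5, -9.0]
width: 0.0235
```

```bash
python3 -c "
from h import *
go([.5525,.2445,.265],-4.8)
snap('side','s16');lid('s16')"
```

```text
t 22.05 pos [0.552  0.2444 0.2952] F [ 0.11 -0.47 -8.97] w 0.0235
shift [0.0001 0.0005 0.0302] turn [-0.1   0.02 -0.08] shift after turn [0.0001 0.0005 0.0302]
s16 lid n 689 z 0.0637 slope [-0.016 -0.003] ((549.2119140625, 243.74874877929688), 49.79334259033203)
```

Call:
send_rows([
  [0,0,0,0,0,0.0015,1],
  [0,0,0,0,0,0.002,1],
  [0,0,0,0,0,0.003,1],
  [0,0,0,0,0,0.004,1],
  [0,0,0,0,0,0.005,1],
  [0,0,0,0,0,0.005,1],
  [0,0,0,0,0,0.005,1],
  [0,0,0,0,0,0.004,1],
  [0,0,0,0,0,0.002,1],
  [0,0,0,0,0,0.001,1],
])

```text
time: 23.1
ee_pos: [0.5529, 0.2445, 0.2617]
eef_rot: [0.737, 0.676, 0.001, 0.0]
ft_force: [-0.9, -0.5, -2.7]
width: 0.024
```

```bash
python3 -c "
from h import *
go([.5525,.2445,.230],-4.8)
im=snap('side','s17')[0];lid('s17');cv2.imwrite('pics/s17c.png',cv2.resize(im[50:200,170:310],None,fx=4,fy=4))"
```

```text
t 23.1 pos [0.5529 0.2445 0.2617] F [-0.87 -0.52 -2.68] w 0.024
shift [-0.0001 -0.0004  0.0317] turn [ 0.09 -0.03 -0.11] shift after turn [-0.0001 -0.0004  0.0317]
s17 lid n 679 z 0.0631 slope [ 0.004 -0.002] ((548.3372802734375, 242.64332580566406), 50.39246368408203)
```

View pics/s17c.png

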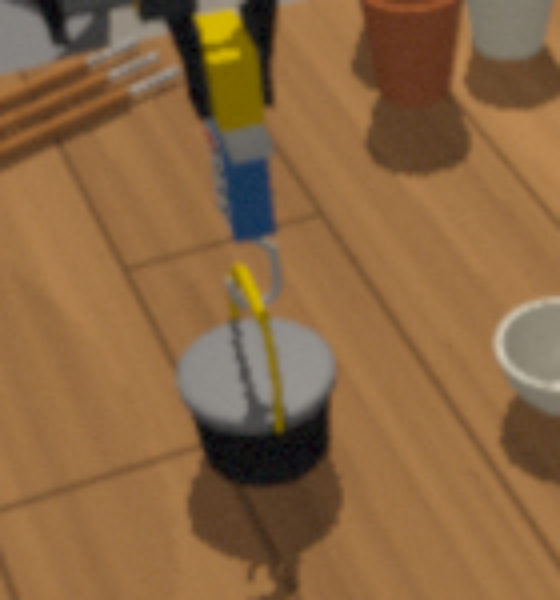

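Call:
send_rows([
  [0,0,0,0,-0.0005,0.001,1],
  [0,0,0,0,0,0.002,1],
  [0,0,0,0,0,0.004,1],
  [0,0,0,0,0,0.005,1],
  [0,0,0,0,0,0.005,1],
  [0,0,0,0,0,0.005,1],
  [0,0,0,0,0,0.004,1],
  [0,0,0,0,0,0.002,1],
  [0,0,0,0,0,0.001,1],
  [0,0,0,0,0,0,1],
])

```text
time: 24.15
ee_pos: [0.5528, 0.2453, 0.2308]
eef_rot: [0.737, 0.676, 0.002, 0.0]
ft_force: [-1.2, -0.1, -2.7]
width: 0.024
```

```bash
python3 -c "
from h import *
go([.5525,.2445,.230],-4.8)
im=snap('side','s18')[0];lid('s18');cv2.imwrite('pics/s18c.png',cv2.resize(im[50:200,170:310],None,fx=4,fy=4))"
```

```text
t 24.15 pos [0.5528 0.2453 0.2308] F [-1.2  -0.09 -2.7 ] w 0.024
shift [-0.0009 -0.0003  0.0007] turn [ 0.17 -0.12 -0.1 ] shift after turn [-0.0009 -0.0003  0.0008]
s18 lid n 646 z 0.0631 slope [ 0.002 -0.   ] ((547.2586669921875, 243.5754852294922), 49.42049789428711)
```

View pics/s18c.png

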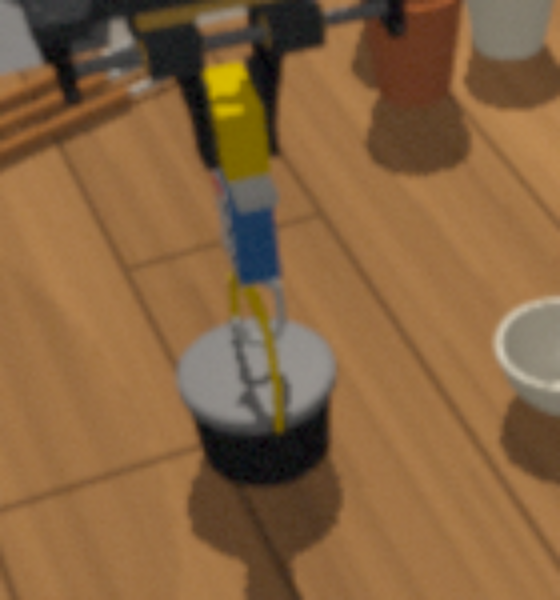

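Call:
send_rows([
  [0.05,0,0,0,0.002,0,1],
  [0.05,0,0,0,0.004,0,1],
  [0.05,0,0,0,0.005,0,1],
  [0,0,0,0,0.006,0,1],
  [0,0,0,0,0.006,0,1],
  [0,0,0,0,0.006,0,1],
  [0,0,0,0,0.005,0,1],
  [0,0,0,0,0.003,0,1],
  [0,0,0,0,0.001,0,1],
  [0,0,0,0,0,0,1],
])

```text
time: 25.2
ee_pos: [0.5952, 0.2416, 0.2311]
eef_rot: [0.737, 0.676, 0.001, -0.001]
ft_force: [-0.6, 0.5, -2.6]
width: 0.0236
```

```bash
python3 -c "
from h import *
go([.64,.2345,.230],-4.8)
im=snap('side','s19')[0];lid('s19');cv2.imwrite('pics/s19c.png',cv2.resize(im[50:200,170:310],None,fx=4,fy=4))"
```

```text
t 25.2 pos [0.5952 0.2416 0.2311] F [-0.55  0.55 -2.59] w 0.0236
shift [-0.0032  0.0453  0.0012] turn [ 0.05 -0.16 -0.16] shift after turn [-0.0033  0.0453  0.0011]
s19 lid n 683 z 0.063 slope [0.002 0.001] ((547.5098876953125, 244.24488830566406), 50.20033264160156)
```

View pics/s19c.png

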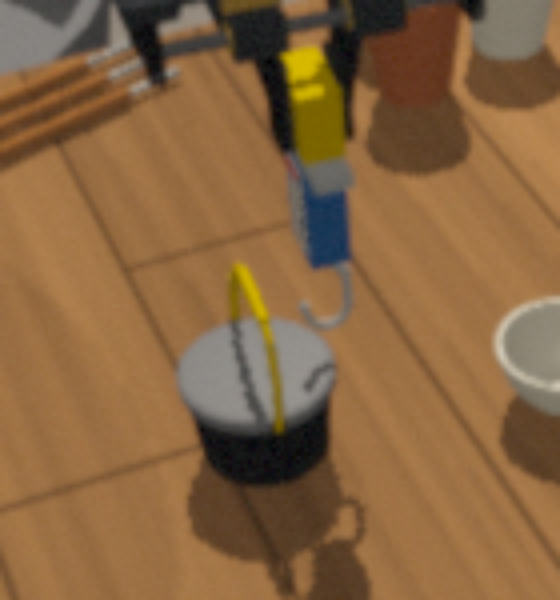

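Call:
send_rows([
  [0,0,0,0,0.004,-0.004,1],
  [0,0,0,0,0.006,-0.01,1],
  [0,0,0,0,0.005,-0.015,1],
  [0,0,0,0,0.002,-0.018,1],
  [0,0,0,-0.006,0,-0.014,1],
  [0,0,0,-0.014,0,-0.008,1],
  [0,0,0,-0.024,-0.002,-0.003,1],
  [0,0,0.5,-0.034,-0.006,0,1],
  [0,0,1,-0.04,-0.014,0,1],
  [0,0,1,-0.04,-0.02,0,1],
])

```text
time: 26.25
ee_pos: [0.5556, 0.0831, 0.3088]
eef_rot: [0.75, 0.662, 0.003, -0.002]
ft_force: [0.2, -0.0, -1.9]
width: 0.0237
```

```bash
python3 -c "
from h import *
go([.3984,-.1901,.30],-14)"
```

```text
t 26.25 pos [0.5556 0.0831 0.3088] F [ 0.18 -0.01 -1.88] w 0.0237
shift [-0.2907 -0.1219  0.0068] turn [ 0.06 -0.38  6.84] shift after turn [-0.3031 -0.0864  0.0088]
```

Call:
send_rows([
  [0,0,1,-0.038,-0.016,0.001,1],
  [0,-0.1,1,-0.038,-0.015,0.001,1],
  [0,-0.1,1,-0.038,-0.014,0.001,1],
  [0,-0.1,1,-0.038,-0.013,0.001,1],
  [0,0,1,-0.038,-0.012,0.001,1],
  [0,0,0.5,-0.036,-0.01,0.001,1],
  [0,0,0,-0.028,-0.008,0.001,1],
  [0,0,0,-0.016,-0.005,0,1],
  [0,0,0,-0.006,-0.002,0,1],
  [0,0,0,0,0,0,1],
])

```text
time: 27.25
ee_pos: [0.3947, -0.1942, 0.3038]
eef_rot: [0.789, 0.614, -0.001, 0.005]
ft_force: [-0.1, 0.5, -1.3]
width: 0.0237
```

```bash
python3 -c "
from h import *
go([.3984,-.1901,.19],-14)"
```

```text
t 27.25 pos [ 0.3947 -0.1942  0.3038] F [-0.1   0.55 -1.27] w 0.0237
shift [0.0057 0.0019 0.1138] turn [ 0.34  0.41 -0.22] shift after turn [0.0049 0.0026 0.1138]
```

Call:
send_rows([
  [0.1,0.1,0,0.0005,0,0.005,1],
  [0.1,0.1,-0.1,0.001,0.0005,0.011,1],
  [0.1,0.1,-0.1,0.001,0.0005,0.016,1],
  [0,0,0,0.001,0.0005,0.018,1],
  [0,0,0,0.001,0.0005,0.018,1],
  [0,0,0,0.0005,0,0.016,1],
  [0,0,0,0,0,0.012,1],
  [0,0,0,0,0,0.008,1],
  [0,0,0,0,0,0.004,1],
  [0,0,0,0,0,0.001,1],
])

```text
time: 28.25
ee_pos: [0.4015, -0.1809, 0.1856]
eef_rot: [0.783, 0.622, 0.0, -0.001]
ft_force: [-0.2, -0.0, -2.3]
width: 0.0236
```

```bash
python3 -c "
from h import *
go([.3984,-.1901,.19],-14)
im=snap('side','s20')[0];snap('wrist','w20');cv2.imwrite('pics/s20c.png',cv2.resize(im[190:370,210:390],None,fx=3.3,fy=3.3))"
```

```text
t 28.25 pos [ 0.4015 -0.1809  0.1856] F [-0.22 -0.02 -2.28] w 0.0236
shift [-0.0096 -0.0009 -0.0044] turn [-0.07 -0.1   0.87] shift after turn [-0.0097 -0.0008 -0.0044]
```

View pics/s20c.png

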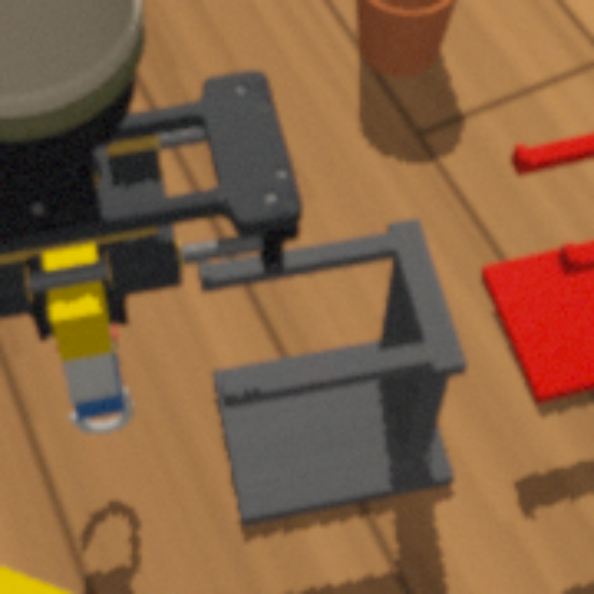

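View pics/w20.png

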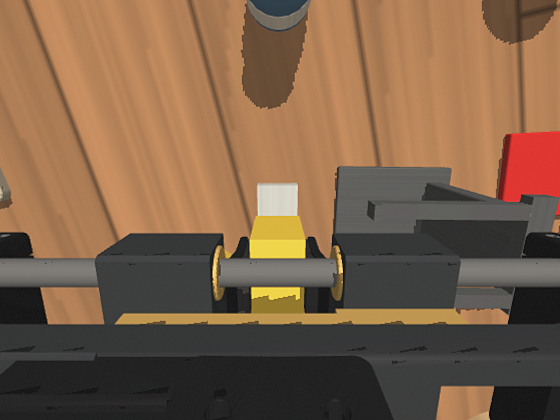

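Call:
send_rows([
  [0,0,0.2,-0.0005,0,-0.0005,1],
  [0,0,0.2,-0.001,0,-0.001,1],
  [0,0,0.2,-0.0015,0,-0.001,1],
  [0,0,0.1,-0.002,0,-0.001,1],
  [0,0,0.1,-0.002,0,-0.0005,1],
  [0,0,0,-0.0015,0,0,1],
  [0,0,0,-0.001,0,0,1],
  [0,0,0,-0.0003,0,0,1],
  [0,0,0,0,0,0,1],
  [0,0,0,0,0,0,1],
])

```text
time: 29.35
ee_pos: [0.3999, -0.1925, 0.1924]
eef_rot: [0.788, 0.615, 0.001, 0.001]
ft_force: [1.0, -0.1, -2.1]
width: 0.0238
```

```bash
python3 -c "
from h import *
go([.4809,-.2107,.19],-14)"
```

```text
t 29.35 pos [ 0.3999 -0.1925  0.1924] F [ 0.95 -0.06 -2.14] w 0.0238
shift [0.0021 0.0829 0.0027] turn [ 0.15 -0.01 -0.09] shift after turn [0.0019 0.083  0.0024]
```

Enter halfway, verifying alignment.

Call:
send_rows([
  [0.05,0,0,0.0004,0.002,0,1],
  [0.05,0,0,0.0004,0.005,0,1],
  [0.05,0,0,0.0004,0.007,0,1],
  [0,0,0,0.0004,0.008,0.0005,1],
  [0,0,0,0,0.008,0,1],
  [0,0,0,0,0.006,0,1],
  [0,0,0,0,0.004,0,1],
  [0,0,0,0,0.002,0,1],
  [0,0,0,0,0,0,1],
  [0,0,0,0,0,0,1],
])

```text
time: 30.35
ee_pos: [0.4455, -0.2017, 0.1914]
eef_rot: [0.788, 0.615, 0.0, -0.001]
ft_force: [-0.6, -0.2, -2.4]
width: 0.0237
```

```bash
python3 -c "
from h import *
go([.4809,-.2107,.19],-14)"
```

```text
t 30.35 pos [ 0.4455 -0.2017  0.1914] F [-0.63 -0.19 -2.42] w 0.0237
shift [-0.0001  0.0365  0.0014] turn [-0.04 -0.07 -0.06] shift after turn [-0.0002  0.0365  0.0014]
```

Call:
send_rows([
  [0,0,0,0,0.002,0,1],
  [0,0,0,0,0.004,0,1],
  [0,0,0,0,0.006,0,1],
  [0,0,0,0,0.007,0,1],
  [0,0,0,0,0.006,0,1],
  [0,0,0,0,0.005,0,1],
  [0,0,0,0,0.003,0,1],
  [0,0,0,0,0.001,0,1],
  [0,0,0,0,0,0,1],
  [0,0,0,0,0,0,1],
])

```text
time: 31.35
ee_pos: [0.4813, -0.2109, 0.1913]
eef_rot: [0.788, 0.615, 0.0, -0.001]
ft_force: [-0.4, -0.1, -1.8]
width: 0.0235
```

```bash
python3 -c "
from h import *
go([.4809,-.2107,.1732],-14)
im=snap('side','s21')[0];snap('wrist','w21');cv2.imwrite('pics/s21c.png',cv2.resize(im[190:370,210:390],None,fx=3.3,fy=3.3))"
```

```text
t 31.35 pos [ 0.4813 -0.2109  0.1913] F [-0.44 -0.14 -1.84] w 0.0235
shift [ 0.     -0.0004  0.0181] turn [-0.04 -0.06 -0.08] shift after turn [ 0.0001 -0.0004  0.0181]
```

View pics/s21c.png

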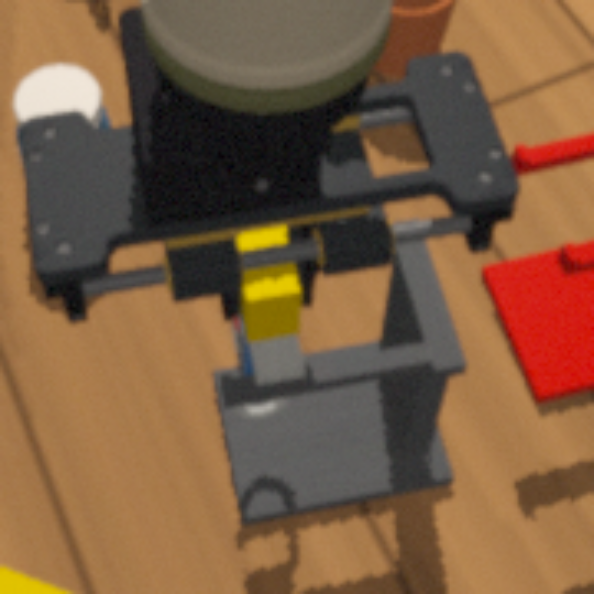

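Call:
send_rows([
  [0,0,0,0,-0.0002,0.001,1],
  [0,0,0,0,-0.0002,0.002,1],
  [0,0,0,0,0,0.003,1],
  [0,0,0,0,0,0.003,1],
  [0,0,0,0,0,0.003,1],
  [0,0,0,0,0,0.002,1],
  [0,0,0,0,0,0.0015,1],
  [0,0,0,0,0,0.001,1],
  [0,0,0,0,0,0.0005,1],
  [0,0,0,0,0,0,1],
])

```text
time: 32.45
ee_pos: [0.4804, -0.2108, 0.1733]
eef_rot: [0.789, 0.615, -0.0, -0.0]
ft_force: [0.6, -0.0, -2.5]
width: 0.0236
```

```bash
python3 -c "
from h import *
go([.4809,-.2107,.1732],-14)"
```

```text
t 32.45 pos [ 0.4804 -0.2108  0.1733] F [ 0.65 -0.04 -2.47] w 0.0236
shift [0.0002 0.0004 0.0001] turn [-0.04 -0.02 -0.1 ] shift after turn [0.0002 0.0004 0.0001]
```

Call:
send_rows([
  [0,0,0,0,0,0.0003,1],
  [0,0,0,0,0,0.0003,1],
  [0,0,0,0,0,0.0003,1],
  [0,0,0,0,0,0.0003,1],
  [0,0,0,0,0,0.0003,1],
  [0,0,0,0,0,0,1],
  [0,0,0,0,0,0,1],
  [0,0,0,0,0,0,1],
  [0,0,0,0,0,0,1],
  [0,0,0,0,0,0,1],
])

```text
time: 33.45
ee_pos: [0.4805, -0.2108, 0.1732]
eef_rot: [0.789, 0.615, -0.0, 0.0]
ft_force: [-2.8, 1.8, 3.6]
width: 0.0239
```

```bash
python3 -c "
from h import *
go([.4809,-.2107,.1732],-14)
im=snap('side','s22')[0];print(read_state()['ft_force']);cv2.imwrite('pics/s22c.png',cv2.resize(im[190:370,210:390],None,fx=3.3,fy=3.3))"
```

```text
t 33.45 pos [ 0.4805 -0.2108  0.1732] F [-2.76  1.76  3.55] w 0.0239
shift [ 0.0002  0.0004 -0.    ] turn [-0.01  0.02 -0.1 ] shift after turn [ 0.0002  0.0004 -0.    ]
[-2.40086148  0.50988385  1.79648624]
```

View pics/s22c.png

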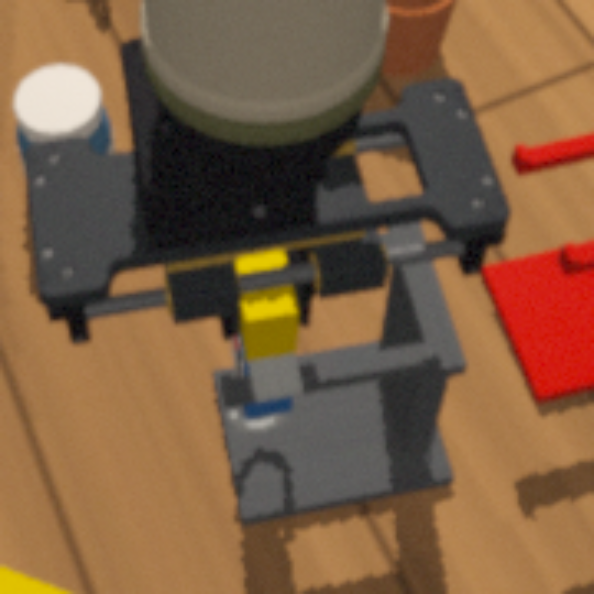

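Call:
send_rows([
  [0,0,0,0,0,0,0.4],
  [0,0,0,0,0,0,0.3],
  [0,0,0,0,0,0,0.2],
  [0,0,0,0,0,0,0],
  [0,0,0,0,0,0,-0.3],
  [0,0,0,0,0,0,-0.5],
  [0,0,0,0,0,0,-1],
  [0,0,0,0,0,0,-1],
  [0,0,0,0,0,0,-1],
  [0,0,0,0,0,0,-1],
])

```text
time: 34.5
ee_pos: [0.4813, -0.2111, 0.1728]
eef_rot: [0.789, 0.615, 0.001, 0.001]
ft_force: [-1.1, 0.2, 0.3]
width: 0.0816
```

Call:
send_rows([
  [0,0,0,0,0,0,-1],
  [0,0,0,0,0,-0.002,-1],
  [0,0,0,0,0,-0.005,-1],
  [0,0,0,0,0,-0.01,-1],
  [0,0,0,0,0,-0.015,-1],
  [0,0,0,0,0,-0.02,-1],
  [0,0,0,0,0,-0.025,-1],
  [0,0,0,0,0,-0.025,-1],
  [0,0,0,0,0,-0.02,-1],
  [0,0,0,0,0,-0.01,-1],
])

```text
time: 35.5
ee_pos: [0.4805, -0.2104, 0.3141]
eef_rot: [0.788, 0.615, 0.001, 0.001]
ft_force: [0.4, 0.3, -0.3]
width: 0.0874
```

Call:
send_rows([
  [0,0,0,-0.01,-0.01,0,-1],
  [0,0,0,-0.02,-0.01,0,-1],
  [0,0,0,-0.03,-0.01,0,-1],
  [0,0,0,-0.03,-0.01,0,-1],
  [0,0,0,-0.03,-0.01,0,-1],
  [0,0,0,-0.02,0,0,-1],
  [0,0,0,-0.01,0,0,-1],
  [0,0,0,0,0,0,-1],
  [0,0,0,0,0,0,-1],
  [0,0,0,0,0,0,-1],
])

```text
time: 36.5
ee_pos: [0.3947, -0.3448, 0.3174]
eef_rot: [0.786, 0.618, 0.002, 0.002]
ft_force: [-0.7, 0.4, 0.0]
width: 0.0872
```

Run:
```python
from h import *
go([.4809,-.2107,.1732],-14)
im=snap('side','s23')[0];lid('s23');t=snap('top','t23')[0]
X,ok=cloud('t23'); m=ymask('t23')&ok&(X[...,2]>.185)&(X[...,2]<.2)&(abs(X[...,0]-.48)<.05);p=X[m]
print(len(p),cv2.minAreaRect((p[:,:2]*1000).astype('f4')))
X,ok=cloud('s23'); m=ymask('s23')&ok&(X[...,2]>.185)&(X[...,2]<.2)&(abs(X[...,0]-.48)<.05);p=X[m]
print(len(p),cv2.minAreaRect((p[:,:2]*1000).astype('f4')))
cv2.imwrite('pics/t23b.png',np.hstack([cv2.resize(im[190:370,210:390],(480,480)),]))
```

```text
t 36.5 pos [ 0.3947 -0.3448  0.3174] F [-0.74  0.37  0.03] w 0.0872
shift [0.1507 0.0511 0.1446] turn [ 0.35 -0.03  0.3 ] shift after turn [0.151  0.0512 0.1442]
s23 lid n 0 z nan slope [0. 0.] ((0.0, 0.0), 0.0)
299 ((479.749267578125, -209.6283416748047), (46.13107681274414, 24.498870849609375), 76.01110076904297)
0 ((0.0, 0.0), (0.0, 0.0), 0.0)
  return _methods._mean(a, axis=axis, dtype=dtype,
  ret = ret.dtype.type(ret / rcount)
h.py:34: RuntimeWarning: Mean of empty slice.
  A=np.c_[p[:,:2]-p[:,:2].mean(0),np.ones(len(p))]; k=np.linalg.lstsq(A,p[:,2],rcond=None)[0]
  ret = um.true_divide(
```

View pics/s23.png

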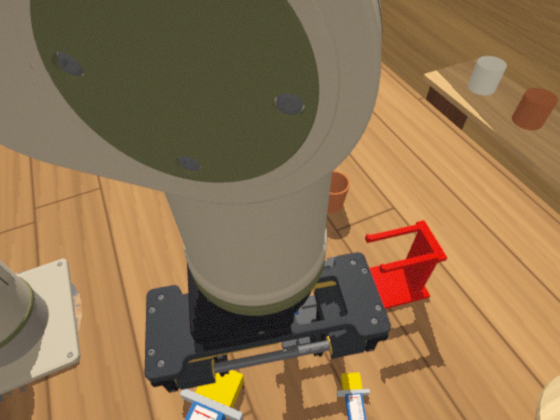

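View pics/t23b.png

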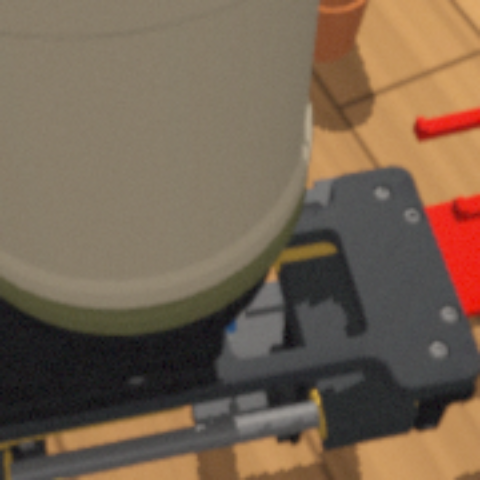

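View pics/t23.png

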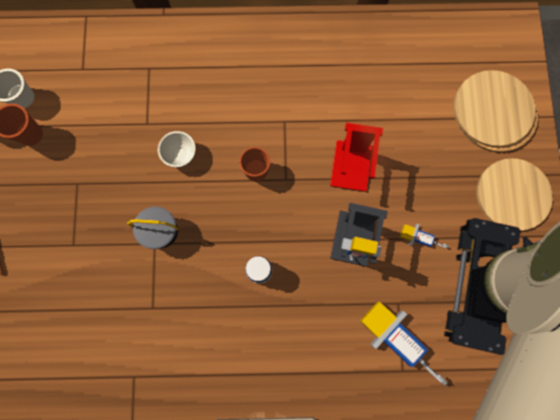

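Run:
```python
from h import *
for f in('top0','t4','t23'): lid(f)
a=cv2.imread('pics/top0.png').astype(int);b=cv2.imread('pics/t23.png').astype(int)
m=(abs(a-b).max(2)>40).astype('u1');m[:,420:]=0
print(cv2.connectedComponentsWithStats(m)[2][:12])
for p in('top0','t23'):cv2.imwrite(f'pics/{p}z.png',cv2.resize(cv2.imread(f'pics/{p}.png')[200:280,320:430],None,fx=5,fy=5))
close_job()
```

```text
top0 lid n 1073 z 0.0628 slope [ 0.004 -0.006] ((549.6708984375, 244.82791137695312), 48.435787200927734)
t4 lid n 632 z 0.0627 slope [ 0.003 -0.004] ((549.0906372070312, 245.5043487548828), 48.50209045410156)
t23 lid n 1068 z 0.0627 slope [ 0.003 -0.004] ((544.9788208007812, 246.20314025878906), 48.55646896362305)
[[     0      0    560    420 234516]
 [   152    205      7      1      7]
 [   146    207      1      1      1]
 [   149    206      2      1      2]
 [   160    206      1      1      1]
 [   163    207      1      1      1]
 [   143    208      2      2      2]
 [   174    216      3      2      4]
 [   178    217     22     11     37]
 [   128    219     47     21    452]
 [   177    229      1      1      1]
 [   137    240     35     17     75]]
the job is handed in; nothing more can be done
```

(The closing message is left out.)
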